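# Load the decorating kiln, clamp it shut, set its regulator and lock the setting

### The job

Load every cup waiting on the ware board into the kiln, standing upright on the chamber floor with none touching another, then shut the lid fully and throw the toggle clamp down level. After that turn the power regulator knob until its pointer is on the index mark on the dial, and slide the lock guard fully home over the knob with the setting unchanged. Leave the brush jar, the vase and the pigment dish where they stand.

Things in the scene. Friction and masses are not known exactly. Their poses are not given: they have to be found in the camera images.
- kiln: grey bench-top kiln, open on top, fixed. Origin on the bench under the chamber's middle; x away from its front, y to the left seen from the front, z up. Casing 200 (x) by 280 (y), rim 110 high; chamber 140 (x) by 220 (y), 65 deep. Regulator box on its -y side: x -100 to 100, y -263 to -153, top 100 high; toggle clamp on its +y side at x -40 (all mm)
- kiln_floor (a point): centre of the chamber's flat floor, 45 mm above the bench, on which the cups stand
- lid_hinge (a point): middle of the lid's hinge line, which runs along the kiln's y at its back top edge (kiln x = 100, z = 110 mm)
- lid_handle (a point): middle of the wooden bar handle (16 mm thick, 110 mm long, along the hinge direction) that stands 28 mm off the lid's free edge, in the middle of the lid's thickness; 228 mm from the hinge and 17.5 mm out from the lid's underside
- lid (a joint): lid angle in rad: 0 shut on the rim, about 1.9 leaning open, stop at 2.1. Grey slab, 200 mm from hinge to free edge, 280 mm wide, 35 mm thick, 0.8 kg, hinge line in the plane of its underside; open, its outer face looks away from the kiln's front. A friction stay holds it at any angle; 5 to 8 N near the free edge moves it
- clamp (a joint): toggle clamp handle's angle in rad: 0 down and level (lid held), 1.2 raised. It points to the kiln's +y from its pivot and swings in the kiln's y-z plane. A short hold-down arm on the lid side turns with it, the other way, 1.5 times as far; its rubber tip meets the lid at 0. Stays where it is left; about 3 N at the grip moves it
- clamp_pivot (a point): pivot of the clamp handle, axis along the kiln's x, at kiln x = -40, y = 165, z = 155 mm
- clamp_grip (a point): middle of the clamp handle's black rubber grip, on its centre line: 80 mm from the pivot; grip 16 mm thick, from 40 to 102 mm from the pivot
- regulator (a joint): power regulator knob's angle in rad: 0 off, grows clockwise from above, stop at 4.7. Black bar knob on a round white dial on top of the regulator box, axis vertical; bar 42 mm long, 13 mm wide, from 4 to 30 mm above the dial, on a thin 44 mm skirt; a white line shows its pointer end. Stays where it is left (0.04 N m)
- regulator_grip (a point): on the knob's axis, 24 mm above the dial (126 mm above the bench), near the top of the bar
- regulator_pointer (a point): the place on the dial, 34 mm from the knob's axis, that the knob's pointer end points at; it turns with the knob
- mark (a joint): where the index tab sits on the dial, on the same scale as joint regulator (the knob points at the tab when the two are equal). It differs each time; it is not to be moved
- mark_tab (a point): the index mark: a small flat black tab (14 by 7 mm) on the dial's white edge, among thin grey graduation lines, 34 mm from the knob's axis, at the dial's height
- lock (a joint): lock guard's travel in m: 0 parked behind the knob, 0.105 fully home over it, moving to the kiln's -x. Aluminium cover, open below and in front, 80 (x) by 91 (y) by 40 mm tall, in two rails on the regulator box; parked, its front edge is 65 mm from the knob's axis. 2 to 3 N moves it; it stays where it is left
- lock_fin (a point): middle of the black grip fin on top of the lock guard: 34 mm long (kiln x), 12 mm wide (kiln y), 22 mm tall, its centre 151 mm and its top 162 mm above the bench
- ware_board: flat plank board, 240 by 240 by 12 mm, fixed, on which the cups wait. Origin at the centre of its underside
- brush_jar: bystander: terracotta jar with paint brushes, 76 mm across, 180 mm tall. Origin under its centre
- vase: bystander: closed blue porcelain vase, 124 mm across, 175 mm tall. Origin under its centre
- pigment_dish: bystander: small white dish, 90 mm across, 22 mm tall. Origin under its centre
- cup1: one of up to four alike small white porcelain sake cups, the first: 50 mm across at the rim, 42 mm tall, slightly narrower at the foot, wall 4 mm, 90 g, open at the top. Origin at the centre of its underside, z up when it stands. Starts standing on the ware board, may be absent
- cup2: one of up to four alike small white porcelain sake cups, the second: 50 mm across at the rim, 42 mm tall, slightly narrower at the foot, wall 4 mm, 90 g, open at the top. Origin at the centre of its underside, z up when it stands. Starts standing on the ware board, may be absent
- cup3: one of up to four alike small white porcelain sake cups, the third: 50 mm across at the rim, 42 mm tall, slightly narrower at the foot, wall 4 mm, 90 g, open at the top. Origin at the centre of its underside, z up when it stands. Starts standing on the ware board, may be absent
- cup4: one of up to four alike small white porcelain sake cups, the fourth: 50 mm across at the rim, 42 mm tall, slightly narrower at the foot, wall 4 mm, 90 g, open at the top. Origin at the centre of its underside, z up when it stands. Starts standing on the ware board, may be absent

How it is judged (in metres and radians):
On the way, in this order (a step that is already met when the one before it is completed fails the run):
1. every cup stands upright in the chamber, at rest and let go, none touching another (x of cup1 in the frame of kiln between -0.06 and 0.06 m and y of cup1 in the frame of kiln between -0.1 and 0.1 m and z of cup1 in the frame of kiln between 0.04 and 0.052 m and angle between each of cup1, cup2, cup3, cup4's own z axis and vertical below 0.15 rad and x of cup2 in the frame of kiln between -0.06 and 0.06 m and y of cup2 in the frame of kiln between -0.1 and 0.1 m and z of cup2 in the frame of kiln between 0.04 and 0.052 m and x of cup3 in the frame of kiln between -0.06 and 0.06 m and y of cup3 in the frame of kiln between -0.1 and 0.1 m and z of cup3 in the frame of kiln between 0.04 and 0.052 m and x of cup4 in the frame of kiln between -0.06 and 0.06 m and y of cup4 in the frame of kiln between -0.1 and 0.1 m and z of cup4 in the frame of kiln between 0.04 and 0.052 m and linear speed of each of cup1, cup2, cup3, cup4 below 0.02 m/s and contact force between each of cup1, cup2, cup3, cup4 and the fingers below 0.1 N and horizontal distance between cup1 and cup2 above 0.0505 m and horizontal distance between each of cup1, cup2 and cup3 above 0.0505 m and horizontal distance between each of cup1, cup2, cup3 and cup4 above 0.0505 m), for 0.3 s.
2. the lid is shut (value of joint lid below 0.04 rad), for 0.2 s.
3. the toggle clamp is thrown down with the lid shut (value of joint lid below 0.04 rad and value of joint clamp below 0.1 rad), for 0.2 s.
4. the regulator's pointer is on the index mark while the lock guard is still open (horizontal distance between regulator_pointer and mark_tab below 0.005 m and value of joint lock below 0.03 m), for 0.3 s.
5. the lock guard is fully home over the knob with the setting unchanged (horizontal distance between regulator_pointer and mark_tab below 0.005 m and value of joint lock above 0.097 m), for 0.2 s.
At the end, for the whole second after the job is handed in: Each cup upright (0.15 rad) and still on the chamber floor; lid shut (within 0.04 rad), clamp handle down (within 0.1 rad), knob pointer on the index mark (within 5 mm at 34 mm radius, about 8 degrees), lock guard home over the knob (within 8 mm of its 105 mm travel) (all of step 3 and all of step 5 and x of cup1 in the frame of kiln between -0.06 and 0.06 m and y of cup1 in the frame of kiln between -0.1 and 0.1 m and z of cup1 in the frame of kiln between 0.04 and 0.052 m and angle between each of cup1, cup2, cup3, cup4's own z axis and vertical below 0.15 rad and x of cup2 in the frame of kiln between -0.06 and 0.06 m and y of cup2 in the frame of kiln between -0.1 and 0.1 m and z of cup2 in the frame of kiln between 0.04 and 0.052 m and x of cup3 in the frame of kiln between -0.06 and 0.06 m and y of cup3 in the frame of kiln between -0.1 and 0.1 m and z of cup3 in the frame of kiln between 0.04 and 0.052 m and x of cup4 in the frame of kiln between -0.06 and 0.06 m and y of cup4 in the frame of kiln between -0.1 and 0.1 m and z of cup4 in the frame of kiln between 0.04 and 0.052 m and linear speed of each of cup1, cup2, cup3, cup4 below 0.02 m/s); the robot touches nothing.
It fails at once if a bystander (brush jar, vase or pigment dish) is shifted by more than 30 mm (distance of any of brush_jar, vase, pigment_dish from where it was at the start of the episode above 0.03 m).
Of cup1, cup2, cup3, cup4 only 2 to 4 are there at a start; the rules pass over those that are not, and their reading is None.
At some moment in a run one of cup1, cup2, cup3, cup4 may be knocked a few centimetres aside while the robot is not near it.
It also fails if it takes over 210 s, if anything falls off the work surface, if the arm or the gripper's body presses on something with over 40 N, if the wrist force passes 120 N, or if a joint passes its speed limit or range.

### The arm

A 6-joint arm with a two-finger parallel gripper is mounted at the origin on the work surface. World frame = base frame: x ahead of the robot, y to its left, z up, the work surface at z = 0. Lengths are in mm, angles in rad, forces in N, time in s.
With the tool pointing down it reaches from about 275 to 850 mm from the base axis. Payload 19 kg.
Tool frame: the origin (TCP) lies between the finger pads; the fingertips stand 14 mm ahead of it and the grasp point (between the pads) lies 5 mm behind it; z points along the fingers, y is the line along which they close (so a half turn about z gives the same grasp; the last joint's range is limited). The gripper opens to 85 mm and grips with 20 to 120 N. Pads are 22 mm wide; open, the fingers measure 114 mm over their backs; the gripper's body (76 mm by 85 mm) begins 54 mm behind the grasp point. The pads swing forward as they close: fully open they stand 13 mm farther back than shut.
Start: joints at [1.118, 0.15, 1.437, -0, 1.554, -0.134], TCP at [180.225, 545.995, 245.267] pointing down, gripper open.
Joint ranges: [-2.8, 2.8], [-0.68, 2.1], [0.12, 2.68], [-1.39, 4.53], [0.16, 2.79], [-2.81, 2.81]. Speed limits (rad/s): [1.89, 1.89, 2.22, 3.01, 3.01, 3.01].

### API

Orientations are given as a rotation vector (axis times angle).
In Python, from rig import manip, eoat, solver, eyes, order, status gives the robot as it stands. Calls block until the motion is done:
- manip.move_ptp(position, orientation): joint-space move of the TCP to a pose.
- manip.move_straight(position, frame=None, rate=150, threshold=None): straight line of the TCP; frame=None keeps the orientation; rate is the mean speed in mm/s. With threshold (N) it stops when the force on the tool has changed by that much, and returns True; else False.
- manip.goto_joints(angles): joint-space move.
- eoat.open_jaws() and eoat.grab(newtons=None): open the fingers fully, or close them until they stop; newtons is the grip in N (None keeps the last).
- manip.wait(seconds).
- solver.inverse_kinematics(position, orientation): joint angles nearest the present ones, or None.
- eyes.snapshot(name): name is "scene" or "top" or "wrist"; returns a dict with "image" (384x512x3 uint8, blue, green, red), "K" (3x3 intrinsics, pixels), "origin" and "rotation" of the camera in the world; the wrist camera has in their place "tool_from_camera" (4x4, takes a point from camera to tool coordinates, whose origin is the TCP and whose axes are the flange's). Camera axes: x right, y up, looking along -z (the intrinsics and any distortion apply to the point x, -y, -z); pixel columns grow to the right and rows downward; lengths in mm; the calibration is good to about 2 mm. A picture is of the moment at which its call begins: read the wrist's pose just before it. There is no depth.
A pose or a line that the arm cannot do raises manip.MotionError and nothing moves.
- order.job_done(): hands the job in; it is judged then, once.
Trained networks look in the newest picture that a camera, given by its name, has taken for a name from the list of things; names that differ only in an ending like _2 or _b are one class to them, and where a whole thing is asked for, a point or a joint stands for the part that bears it (a point fixed in the world has none). Each returns a list of dicts, best first, with "p" (0 to 1); they miss things now and then, are a little off and sometimes report something else, mostly with a low value. They report only what shows in the picture. A call takes as long as a camera call.
- eyes.cut_out(camera, label): "pixels" (384x512 bool, what is visible of it) and "extent" ([left, top, right, bottom] in pixels, round what is visible of it).
Readings, each from a call of its own:
- status.current_time(): time.
- status.current_joints(): joint angles.
- status.current_dq(): joint speeds.
- status.current_joint_efforts(): joint torques, N m.
- status.current_ee_pos(): TCP position.
- status.current_eef_rot(): TCP orientation.
- status.current_wrist_force(): force on the tool from outside, world axes, zero at the start.
- status.current_ft_torque(): the same for the moment, N m.
- status.current_finger_gap(): opening from 0.0 (shut) to 1.0 (fully open).
- status.current_grasp_force(): force on a finger pad.
Only numpy, scipy, OpenCV 4.12 (cv2) and the standard library are available. Lean on these libraries where they do the work, as an engineer would, in place of code of your own. Each camera call takes 0.05 s, during which the arm holds its last target. There are 200 camera calls.

## Working session

There is one attempt and no reset: what is moved stays moved. The work goes in short steps, each a Python script; the robot and the scene stay as the last script left them, time stands still between calls to the robot, and variables do not carry over. Pictures are saved under pics/ and viewed, at most 14 in all, crops included, and the job is handed in when it is done.

```bash
ls; mkdir -p pics
python3 - <<'E'
from rig import manip, eoat, solver, eyes, order, status
import cv2,numpy as np
for n in ("scene","top"):
    s=eyes.snapshot(n); cv2.imwrite(f"pics/{n}0.png",cv2.resize(s["image"],(800,600)))
    print(n,s["K"],s["origin"],s["rotation"],[k for k in s])
    for l in ["kiln","lid","clamp","regulator","mark_tab","lock_fin","lock","ware_board","cup1","brush_jar","vase","pigment_dish"]:
        print(l,[(round(d["p"],2),[round(float(x)) for x in d["extent"]]) for d in eyes.cut_out(n,l)][:6])
print(status.current_time(),status.current_ee_pos(),status.current_eef_rot())
E
```

```text
pics
rig.py
scene [[378.64435487   0.         257.20945624]
 [  0.         378.64435487 187.97526544]
 [  0.           0.           1.        ]] [804.6847783  714.03772029 751.33974645] [0.18756749 1.2351594  2.58231664] ['image', 'K', 'origin', 'rotation']
kiln [(0.88, [192, 99, 324, 251]), (0.22, [248, 85, 270, 135])]
lid [(0.93, [190, 102, 244, 227])]
clamp [(0.61, [187, 147, 198, 158]), (0.42, [300, 193, 314, 214])]
regulator [(0.69, [270, 132, 280, 147])]
mark_tab []
lock_fin [(0.92, [232, 126, 262, 157]), (0.59, [194, 106, 244, 226]), (0.5, [270, 132, 278, 149]), (0.42, [250, 86, 269, 134])]
lock [(0.57, [231, 130, 262, 154])]
ware_board [(0.7, [274, 275, 425, 384])]
cup1 [(0.83, [305, 285, 329, 313]), (0.57, [364, 326, 395, 355])]
brush_jar [(0.7, [248, 86, 271, 133])]
vase [(0.76, [174, 239, 228, 309])]
pigment_dish [(0.39, [269, 133, 280, 147])]
top [[416.41646697   0.         257.27913272]
 [  0.         416.41646697 187.15380317]
 [  0.           0.           1.        ]] [ 365.98750183  -31.05460812 1254.95335396] [ 0.14098852 -0.13231694 -1.5678781 ] ['image', 'K', 'origin', 'rotation']
kiln [(0.81, [179, 111, 366, 255])]
lid [(0.77, [218, 111, 340, 176])]
clamp [(0.45, [182, 199, 211, 213])]
regulator [(0.53, [335, 226, 349, 238])]
mark_tab [(0.28, [226, 112, 337, 172])]
lock_fin [(0.71, [328, 182, 367, 214])]
lock [(0.92, [326, 182, 370, 215]), (0.44, [397, 225, 443, 254]), (0.22, [336, 224, 352, 244])]
ware_board [(0.96, [92, 178, 179, 262])]
cup1 [(0.77, [100, 221, 123, 237]), (0.66, [143, 193, 164, 212])]
brush_jar [(0.69, [398, 223, 446, 254])]
vase [(0.95, [164, 104, 211, 146])]
pigment_dish [(0.61, [369, 147, 396, 176]), (0.36, [178, 109, 369, 253])]
1.3 [180.24812706 545.98577209 245.2690707 ] [-4.98724695e-01 -3.10171930e+00  1.89355893e-04]
```

View pics/top0.png

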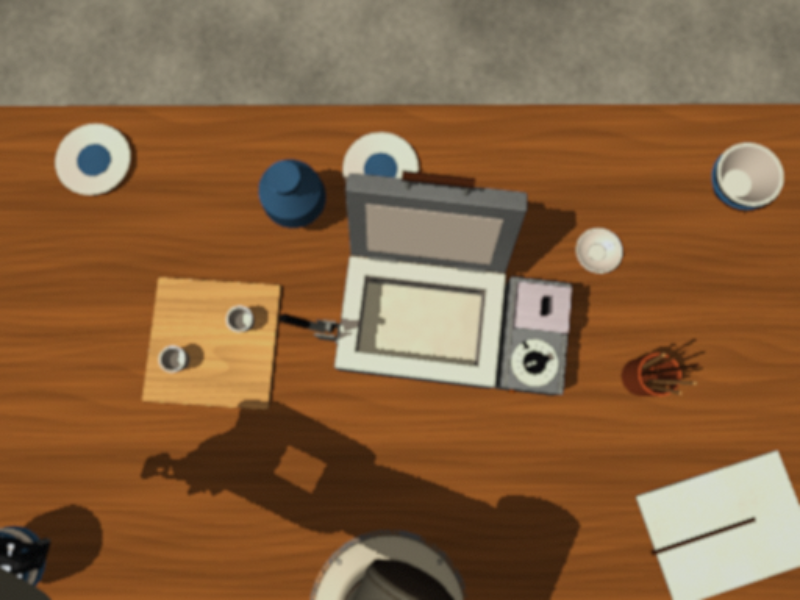

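View pics/scene0.png

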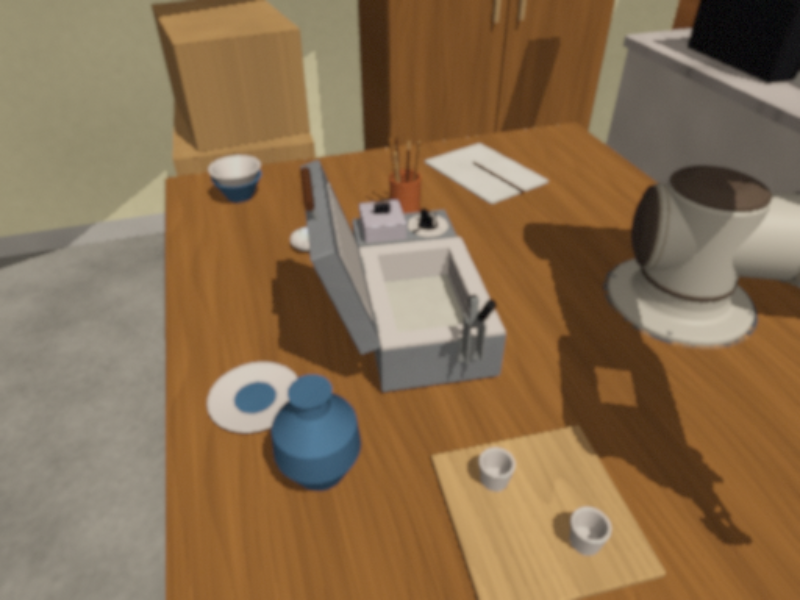

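```bash
cat > h.py <<'E'
from rig import manip, eoat, solver, eyes, order, status
import cv2, numpy as np
from scipy.spatial.transform import Rotation as R
def snap(n, save=None):
    if n=="wrist":
        p=np.array(status.current_ee_pos()); r=R.from_rotvec(status.current_eef_rot()).as_matrix()
        s=eyes.snapshot(n); T=np.array(s["tool_from_camera"])
        s["o"]=p+r@T[:3,3]; s["R"]=r@T[:3,:3]
    else:
        s=eyes.snapshot(n); s["o"]=np.array(s["origin"]); s["R"]=R.from_rotvec(s["rotation"]).as_matrix()
    if save: cv2.imwrite("pics/"+save,s["image"])
    return s
def ray(s,uv):
    uv=np.atleast_2d(np.asarray(uv,float)); h=np.c_[uv,np.ones(len(uv))]@np.linalg.inv(s["K"]).T
    return (h*[1,-1,-1])@s["R"].T
def at(s,uv,z):
    d=ray(s,uv); return s["o"]+d*((z-s["o"][2])/d[:,2])[:,None]
def proj(s,P):
    c=(np.atleast_2d(P)-s["o"])@s["R"]*[1,-1,-1]; q=c@np.asarray(s["K"]).T; return q[:,:2]/q[:,2:]
def down(yaw):  # tool y axis along world angle yaw (mod pi)
    return (R.from_euler("z",yaw)*R.from_euler("z",np.pi/2)*R.from_euler("x",np.pi))
def rv(yaw): return down(yaw).as_rotvec()
def ptp(p,yaw):
    best=None
    for k in (0,np.pi):
        q=solver.inverse_kinematics(list(p),list(rv(yaw+k)))
        if q is not None:
            c=np.abs(np.array(q)-status.current_joints()).max()
            if best is None or c<best[0]: best=(c,k)
    if best is None: raise RuntimeError("no ik")
    manip.move_ptp(list(p),list(rv(yaw+best[1])))
E
python3 - <<'E'
from h import *
s=snap("top")
f=512/800
c=np.array([[335,370],[498,386],[349,258],[505,272]])*f
P=at(s,c,110);print("rim",P.round())
print("cups",at(s,np.array([[240,318],[172,358]])*f,54).round())
print("dial",at(s,np.array([[534,362]])*f,102).round(),"fin",at(s,np.array([[546,304]])*f,162).round())
print("vase",at(s,np.array([[292,195]])*f,100).round(),"dish",at(s,np.array([[599,250]])*f,20).round(),"jar",at(s,np.array([[640,375]])*f,80).round())
w=snap("wrist");print(w["o"],w["R"],w["K"])
x=P[0]-P[1];print(np.arctan2(-x[0],x[1]))
E
```

```text
rim [[ 430.   93.  110.]
 [ 402. -192.  110.]
 [ 631.   71.  110.]
 [ 604. -210.  110.]]
cups [[529. 277.  54.]
 [455. 400.  54.]]
dial [[ 444. -258.  102.]] fin [[ 538. -270.  162.]]
vase [[753. 179. 100.]] dish [[ 666. -408.   20.]] jar [[ 422. -451.   80.]]
[111.784909   568.68672594 373.65576981] [[ 3.13293362e-01 -9.09912562e-01 -2.71857312e-01]
 [ 9.49655975e-01  3.00451077e-01  8.87844562e-02]
 [ 8.93730141e-04 -2.85986501e-01  9.58233230e-01]] [[338.64374162   0.         254.12292532]
 [  0.         338.64374162 190.08345091]
 [  0.           0.           1.        ]]
-0.0983160195889856
```

```bash
python3 - <<'E'
from h import *
yk=-0.098+np.pi/2
for n,p,y in [("board",(480,335,260),yk),("kiln",(470,-55,330),yk),("dial",(430,-255,260),yk)]:
    ptp(p,y); manip.wait(.2)
    s=snap("wrist",f"w_{n}.png"); np.savez(f"w_{n}.npz",K=s["K"],o=s["o"],R=s["R"])
    print(n,s["o"].round(),status.current_time(),np.round(status.current_joints(),2))
    for l in {"board":["cup1","ware_board"],"kiln":["kiln","lid","clamp"],"dial":["regulator","mark_tab","lock_fin","lock"]}[n]:
        for d in eyes.cut_out("wrist",l)[:4]:
            print(l,round(d["p"],2),np.round(d["extent"]))
E
python3 -c "
import cv2,numpy as np
a=[cv2.imread(f'pics/w_{n}.png') for n in ('kiln','dial')]
for n,i in zip('kd',a): cv2.imwrite(f'pics/v{n}.png',cv2.resize(i,(800,600)))"
```

```text
board [408. 343. 388.] 3.025 [ 0.48  0.17  1.39  0.    1.59 -0.99]
cup1 0.73 [296. 109. 342. 158.]
cup1 0.68 [185. 188. 234. 238.]
ware_board 0.79 [143.  50. 376. 264.]
kiln [398. -47. 458.] 4.85 [-0.28 -0.08  1.51  0.    1.71 -1.75]
kiln 0.6 [  6. 100. 512. 370.]
lid 0.62 [138. 285. 374. 369.]
clamp 0.66 [429. 181. 512. 217.]
dial [ 359. -247.  389.] 6.1167 [-0.69 -0.01  1.58  0.    1.57 -2.16]
regulator 0.85 [226. 168. 279. 218.]
mark_tab 0.55 [268. 215. 279. 230.]
lock_fin 0.88 [197. 247. 305. 348.]
lock 0.67 [196. 248. 305. 349.]
lock 0.54 [226. 169. 277. 220.]
```

View pics/vk.png

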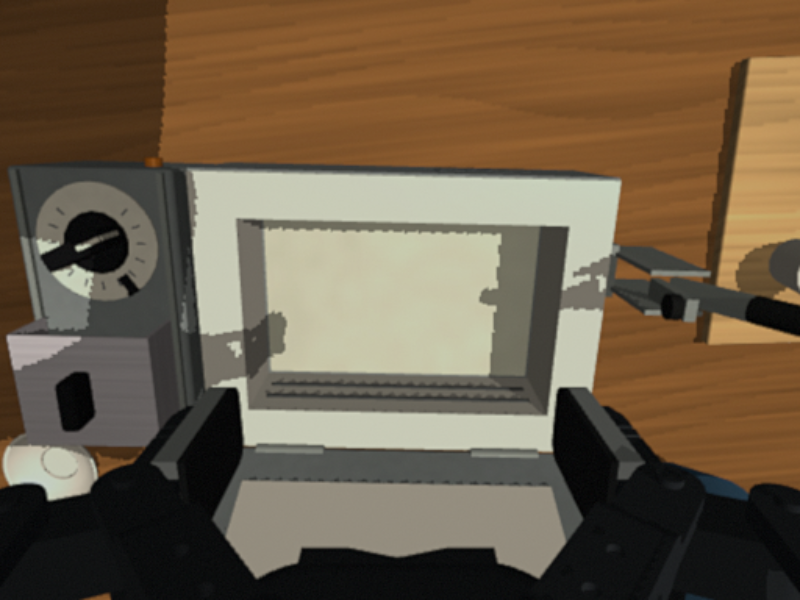

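View pics/vd.png

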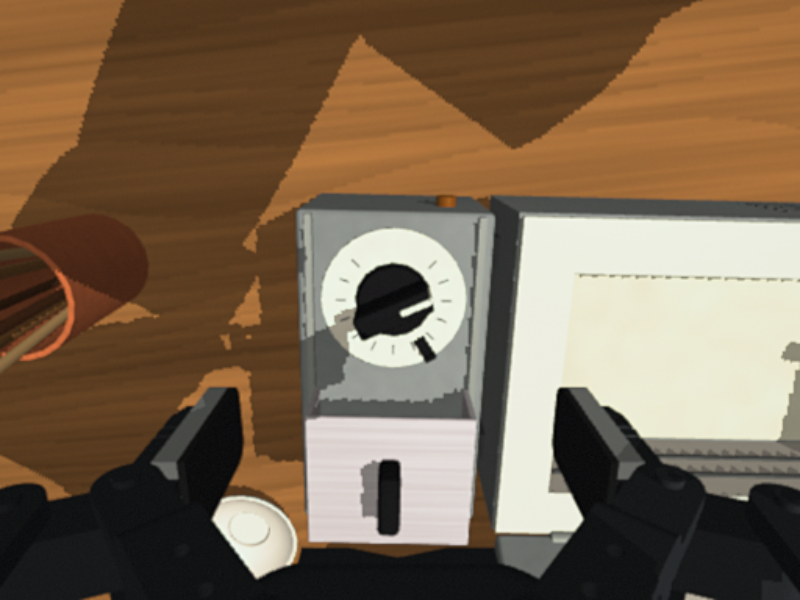

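View pics/w_board.png

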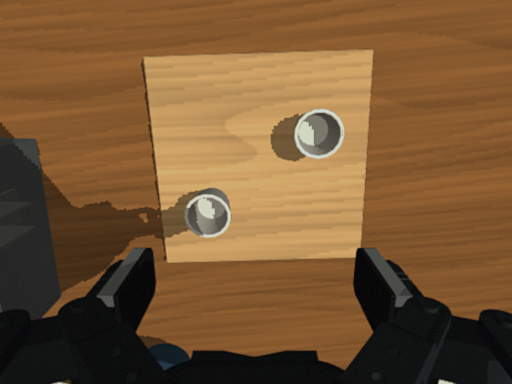

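Run:
```python
from h import *
f=512/800
L=lambda n:dict(np.load(f"w_{n}.npz"))
k,d,b=L("kiln"),L("dial"),L("board")
u=np.array([[190,168],[620,178],[238,220],[568,227],[548,412],[250,408]])*f
m=np.array([[-100,-140],[-100,140],[-70,-110],[-70,110],[70,110],[70,-110]],float)
P=at(k,u,110)[:,:2]
mc,Pc=m-m.mean(0),P-P.mean(0)
H=mc.T@Pc; yaw=np.arctan2(H[0,1]-H[1,0],H[0,0]+H[1,1])
Rm=np.array([[np.cos(yaw),-np.sin(yaw)],[np.sin(yaw),np.cos(yaw)]])
t=P.mean(0)-Rm@m.mean(0)
print("kiln",t,yaw,"res",(P-(m@Rm.T+t)).round(1))
inv=lambda q:((q[:,:2]-t)@Rm)
dc=at(d,np.array([[394,298]])*f,102); print("dial",dc,inv(dc))
tab=at(d,np.array([[426,350]])*f,102); print("tab",tab,inv(tab)-inv(dc))
pl=at(d,np.array([[400,315],[432,303]])*f,130); print("ptr line",inv(pl)-inv(dc))
fin=at(d,np.array([[390,468]])*f,162); print("fin",fin,inv(fin))
# cup rims: centres of extents at z=54
c=at(b,[[319,133.5],[208,215]],54); print("cups",c)
# predicted dial in kiln view
dk=at(k,np.array([[97,241]])*f,102);print("dial k",dk,inv(dk))
tabk=at(k,np.array([[130,287]])*f,102);print(inv(tabk)-inv(dk))
np.savez("kiln.npz",t=t,R=Rm,yaw=yaw)
```

```text
kiln [519.72155299 -55.79099734] -0.1174758899236534 res [[-0.7  2.4]
 [-0.6 -1.5]
 [ 1.8  0.6]
 [ 1.7 -1.7]
 [-1.8 -0.5]
 [-0.5  0.7]]
dial [[ 444.77170978 -256.94081639  102.        ]] [[ -50.85732228 -208.54798361]]
tab [[ 478.11408427 -241.44701346  102.        ]] [[31.29660217 19.29493607]]
ptr line [[ 0.64672801  3.25112764]
 [-6.18633258 19.50132137]]
fin [[ 514.19229357 -265.43927004  162.        ]] [[  19.0808585  -208.85136292]]
cups [[455.63904235 402.32337429  54.        ]
 [529.74378191 282.30545099  54.        ]]
dial k [[ 444.89342324 -256.79036109  102.        ]] [[ -50.75408195 -208.38429977]]
[[32.11894967 18.43422433]]
```

```bash
cat >> h.py <<'E'
kz=np.load("kiln.npz"); KT,KR,KY=kz["t"],kz["R"],float(kz["yaw"])
def kw(x,y,z): q=KR@np.array([x,y])+KT; return [q[0],q[1],float(z)]
def findcups():
    ptp((480,335,260),KY+np.pi/2); manip.wait(.2); s=snap("wrist"); out=[]
    for d in eyes.cut_out("wrist","cup1"):
        e=d["extent"]; q=at(s,[[(e[0]+e[2])/2,(e[1]+e[3])/2]],54)[0]
        if d["p"]>.3 and 35<e[2]-e[0]<65: out.append(q); print("cup",d["p"],q.round(1))
    return out
E
cat > pick.py <<'E'
from h import *
import sys
ky=float(sys.argv[1])
eoat.open_jaws()
c=min(findcups(),key=lambda q:q[1] if ky<0 else -q[1])
ptp((c[0],c[1],130),KY); manip.move_straight([c[0],c[1],34.],rate=100)
eoat.grab(30); manip.wait(.2); print("gap",status.current_finger_gap(),status.current_grasp_force())
manip.move_straight([c[0],c[1],340.],rate=250)
print("gap",status.current_finger_gap())
ptp(kw(0,ky,330),KY); manip.move_straight(kw(0,ky,110),rate=200)
print(manip.move_straight(kw(0,ky,67),rate=40,threshold=8),status.current_ee_pos())
eoat.open_jaws(); manip.wait(.3)
manip.move_straight(kw(0,ky,330),rate=200)
print(status.current_time())
E
python3 pick.py -60
```

```text
cup 0.81 [456.8 399.7  54. ]
cup 0.81 [527.9 281.1  54. ]
gap 0.5561744666174118 29.959174442337826
gap 0.5536972959362925
True [ 512.51750741 -115.3311412    67.69305774]
19.4083
```

```bash
python3 pick.py 10
python3 - <<'E'
from h import *
ptp(kw(-20,-20,360),KY+np.pi/2); manip.wait(.2); s=snap("wrist","w_k2.png")
for d in eyes.cut_out("wrist","cup1"):
    e=d["extent"]; print(round(d["p"],2),np.round(e),((at(s,[[(e[0]+e[2])/2,(e[1]+e[3])/2]],87)[0][:2]-KT)@KR).round(1))
# lid path IK check
for th in (1.9,1.6,1.2,.8,.4,0):
    u=np.array([-np.cos(th),np.sin(th)]);n=np.array([np.sin(th),np.cos(th)])
    p=np.array([100,110])+185*u+35*n
    q=solver.inverse_kinematics(kw(p[0]+11,0,p[1]+14),list(rv(KY+np.pi/2))); print(th,p.round(),q is not None)
print(solver.inverse_kinematics(kw(235,0,390),list(rv(KY+np.pi/2))))
print(status.current_time())
E
```

```text
cup 0.89 [456.9 402.6  54. ]
gap 0.5504670431704314 30.31225818747771
gap 0.5505887389641284
True [520.79240543 -45.78475034  67.50381562]
32.6583
0.91 [208. 114. 249. 157.] [ 1.  10.5]
0.67 [268. 115. 308. 156.] [  1.2 -59.4]
0.65 [ 63.   0. 401.  40.] [124.7   4.6]
1.9 [193. 274.] True
1.6 [140. 294.] True
1.2 [ 66. 295.] True
0.8 [ -4. 267.] True
0.4 [-57. 214.] True
0 [-85. 145.] True
[-0.21174045  0.60095148  0.54019591  0.          2.00044526 -1.66506089]
34.3583
```

View pics/w_k2.png

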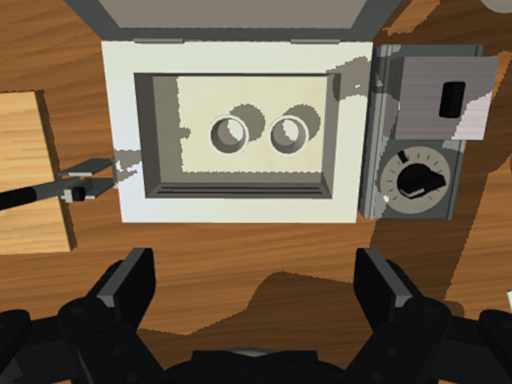

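```bash
cat > lid.py <<'E'
from h import *
y=KY-np.pi/2
eoat.grab(40)
def tip(x,yy,z): return kw(x,yy,z+14)
def ok(p): return solver.inverse_kinematics(list(p),list(rv(y))) is not None
W=[]
for th in np.arange(2.0,-.01,-.1):
    u=np.array([-np.cos(th),np.sin(th)]);n=np.array([np.sin(th),np.cos(th)]);h=np.array([100,110])
    p=h+185*u+35*n; c=h+200*u+35*n; b=h+228*u+17.5*n
    x=max(p[0]+11*np.sin(th), (c[0]+11) if th>1.5 else -999, (b[0]+8+11) if th>1.5 else -999)
    z=p[1]+(0 if th>1.5 else 2*np.cos(th))
    W.append((x,z))
print(np.round(W).tolist(), [ok(tip(x,0,z)) for x,z in W])
st=W[0][0]+12
for s in [(-20,0,380),(st,0,380),(st,0,W[0][1])]: print(ok(tip(*s)))
manip.move_straight(tip(-20,0,380),rate=250)
manip.move_straight(tip(st,0,380),rate=250)
print(manip.move_straight(tip(st,0,W[0][1]),rate=120,threshold=10))
for x,z in W[:-1]:
    if manip.move_straight(tip(x,0,z),rate=120,threshold=45): print("stop",x,z,status.current_ee_pos());break
print(np.round(status.current_wrist_force(),1))
print(manip.move_straight(tip(W[-1][0],0,141),rate=40,threshold=25),status.current_ee_pos(),status.current_wrist_force())
manip.move_straight(tip(W[-1][0],0,300),rate=200)
s=snap("wrist","w_lid.png"); s=snap("scene","s_lid.png")
print(status.current_time())
E
python3 lid.py
```

```text
[[230.0, 264.0], [209.0, 274.0], [191.0, 282.0], [171.0, 289.0], [152.0, 294.0], [133.0, 297.0], [114.0, 299.0], [95.0, 298.0], [76.0, 296.0], [57.0, 292.0], [39.0, 286.0], [21.0, 278.0], [4.0, 268.0], [-12.0, 257.0], [-27.0, 245.0], [-40.0, 231.0], [-52.0, 216.0], [-63.0, 200.0], [-72.0, 183.0], [-79.0, 165.0], [-85.0, 147.0]] [True, True, True, True, True, True, True, True, True, True, True, True, True, True, True, True, True, True, True, True, True]
True
True
True
False
[0.1 0.7 0.2]
True [436.40644157 -46.00986356 158.94245792] [-2.82242566  1.00307057 13.47253323]
45.9333
```

View pics/s_lid.png

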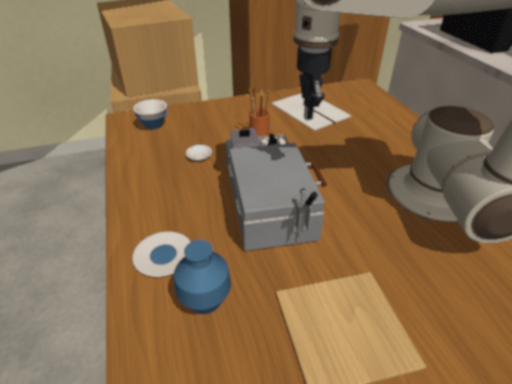

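```bash
cat > clamp.py <<'E'
from h import *
def tp(ph): return 165+85*np.cos(ph)-(8+11)*np.sin(ph), 155+85*np.sin(ph)+8*np.cos(ph)
def tip(yy,z): return kw(-40,yy,z+14)
s=snap("wrist")
y0,z0=tp(1.2)
ptp(tip(y0-12,z0+60),KY)
print(manip.move_straight(tip(y0-12,z0),rate=100,threshold=10),np.round(tip(y0-12,z0)),status.current_ee_pos())
for ph in np.arange(1.2,.05,-.1):
    if manip.move_straight(tip(*tp(ph)),rate=80,threshold=40): print("stop",ph,status.current_ee_pos()); break
print(np.round(status.current_wrist_force(),1))
print(manip.move_straight(tip(tp(0)[0],158),rate=40,threshold=25),status.current_ee_pos(),status.current_wrist_force())
manip.move_straight(tip(tp(0)[0],300),rate=200)
ptp(kw(-60,-205,270),KY+np.pi/2) if 0 else None
s=snap("scene","s_cl.png"); cv2.imwrite("pics/s_clc.png",cv2.resize(s["image"][100:280,180:380],(800,600)[:2] if 0 else (660,594)))
print(status.current_time())
E
python3 clamp.py
```

```text
False [499. 114. 251.] [499.65666528 113.75873034 251.68920344]
[-0.5 -0.6 -0.3]
True [509.7077008  196.42311815 176.48455591] [-5.50868164 -3.37775056 15.46070453]
52.3167
```

View pics/s_clc.png

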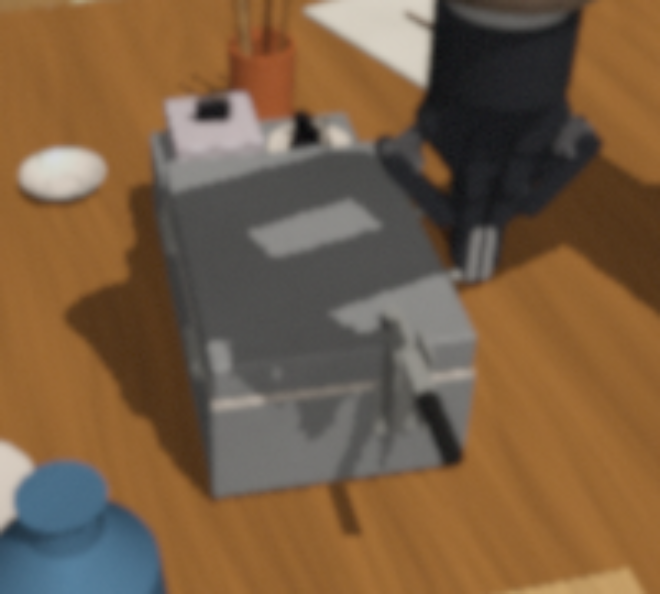

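Run:
```python
from h import *
eoat.open_jaws()
ptp(kw(-75,-207,240),KY+np.pi/2); manip.wait(.2)
s=snap("wrist","w_d2.png"); np.savez("w_d2.npz",K=s["K"],o=s["o"],R=s["R"])
p=proj(s,kw(-50.5,-208,102))[0]; print(p)
x0,y0=int(p[0])-60,int(p[1])-50
cv2.imwrite("pics/w_d2c.png",cv2.resize(s["image"][y0:y0+90,x0:x0+120],None,fx=6.5,fy=6.5,interpolation=cv2.INTER_CUBIC)); print(x0,y0)
for d in eyes.cut_out("wrist","mark_tab"): print(d["p"],d["extent"])
```

```text
[256.35034423 153.80938459]
196 103
0.71 [228.2, 106.5, 240.6, 126.7]
```

View pics/w_d2c.png

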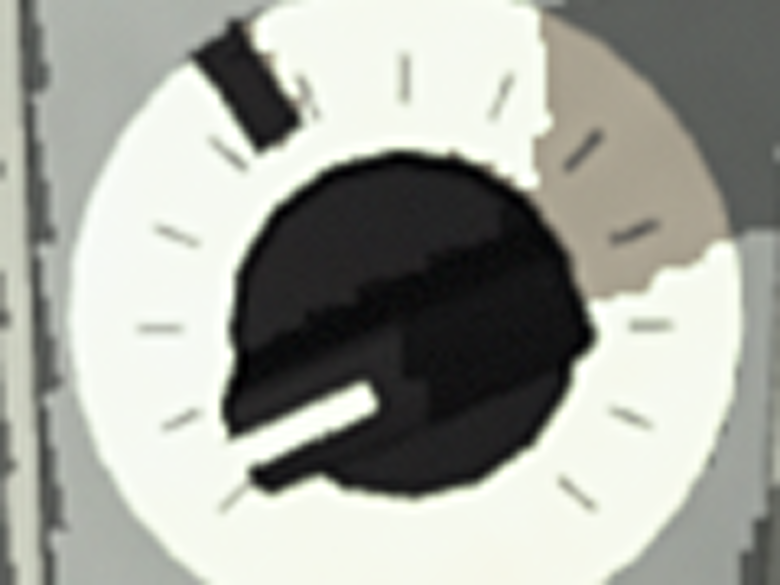

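Run:
```python
from h import *
s=dict(np.load("w_d2.npz"))
px=lambda a:np.array(a)/6.5+[196,103]-.4
inv=lambda q:(q[:,:2]-KT)@KR
c=inv(at(s,px([[405,326]]),102)); tab=inv(at(s,px([[248,87]]),102)); l=inv(at(s,px([[240,448],[375,395]]),132))
print(c,tab-c,l-c)
a=np.arctan2(*(tab-c)[0][::-1]); d=l[0]-l[1]; b=np.arctan2(d[1],d[0]); b2=np.arctan2(*(l[0]-c[0])[::-1])
print("tab",a,"ptr",b,b2,"turn cw",b-a)
```

```text
[[ -49.64958202 -209.2350143 ]] [[28.59924241 18.75381751]] [[-8.18985853 18.4530268 ]
 [-2.20559592  3.56880247]]
tab 0.5804034671452144 ptr 1.953072177399589 1.988500729848553 turn cw 1.3726687102543744
```

```bash
cat > knob.py <<'E'
from h import *
import sys
b0,b1=float(sys.argv[1]),float(sys.argv[2]); P=lambda z:kw(-50,-208.5,z)
ptp(P(220),b0+KY-np.pi/2); manip.move_straight(P(124),rate=100)
eoat.grab(40); manip.wait(.2); print("gap",status.current_finger_gap()*85)
r0=R.from_rotvec(status.current_eef_rot())
n=6
for i in range(1,n+1):
    r=R.from_euler("z",(b1-b0)*i/n)*r0
    manip.move_straight(P(124),list(r.as_rotvec()))
manip.wait(.2); print(status.current_ft_torque())
eoat.open_jaws(); manip.wait(.2)
manip.move_straight(P(240),rate=200)
ptp(kw(-75,-207,240),KY+np.pi/2); manip.wait(.2)
s=snap("wrist","w_d3.png"); np.savez("w_d3.npz",K=s["K"],o=s["o"],R=s["R"])
p=proj(s,kw(-50,-208.5,102))[0]; x0,y0=int(p[0])-60,int(p[1])-50
cv2.imwrite("pics/w_d3c.png",cv2.resize(s["image"][y0:y0+90,x0:x0+120],None,fx=6.5,fy=6.5,interpolation=cv2.INTER_CUBIC)); print(x0,y0,status.current_time())
E
python3 knob.py 1.955 0.56
```

```text
gap 12.388604153696729Traceback (most recent call last):
  File "knob.py", line 10, in <module>
    manip.move_straight(P(124),list(r.as_rotvec()))
    ~~~~~~~~~~~~~~~~~~~^^^^^^^^^^^^^^^^^^^^^^^^^^^^
host.MotionError: the arm cannot follow that straight line within its joint ranges
```

Run:
```python
from h import *
q=status.current_joints(); y=R.from_rotvec(status.current_eef_rot()).as_matrix()[:,1]
b=np.arctan2(y[1],y[0])-KY+np.pi/2
print(np.round(q,2),"bar",b,b%np.pi)
```

```text
[-0.67  0.1   1.75 -0.    1.3   2.67] bar 4.630850897576497 1.4892582439867041
```

```bash
python3 - <<'E'
from h import *
eoat.open_jaws(); manip.wait(.2); manip.move_straight(kw(-50,-208.5,220),rate=200)
q=np.array(status.current_joints()); q[5]-=np.pi; manip.goto_joints(list(q))
E
python3 knob.py 1.489 0.56
```

```text
gap 11.71061749324221
[-1.04252913  0.18357049 -0.0881694 ]
196 102 70.025
```

View pics/w_d3c.png

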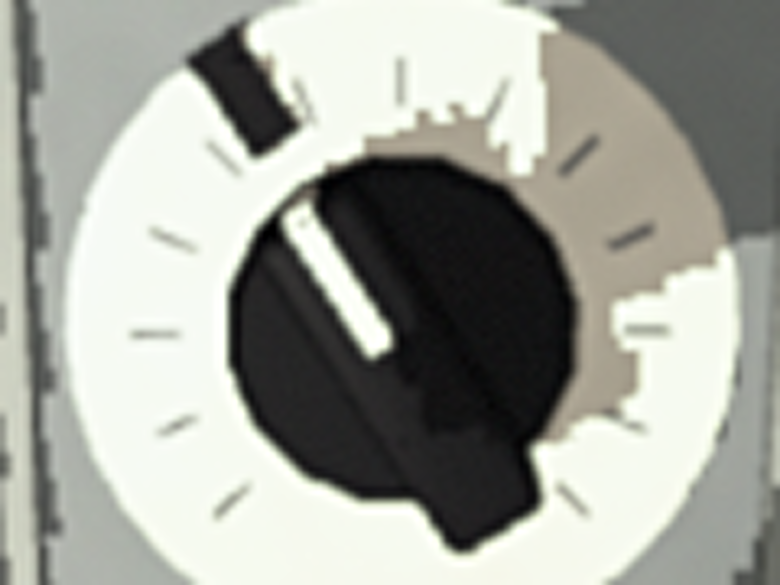

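Run:
```python
from h import *
s=dict(np.load("w_dial.npz")); im=cv2.imread("pics/w_dial.png")
print(proj(s,[kw(x,-208.5+y,162) for x in(38,72) for y in(-6,6)])*800/512)
P=at(s,np.array([[389,462],[389,533]])*512/800,162); print(((P[:,:2]-KT)@KR).round(1))
P=at(s,np.array([[389,462],[389,533]])*512/800,140); print(((P[:,:2]-KT)@KR).round(1))
s=dict(np.load("w_d3.npz")); print(proj(s,[kw(x,-208.5,162) for x in(38,72)]))
```

```text
[[378.18064777 500.14456993]
 [401.89464142 500.5658487 ]
 [377.46055907 555.10163701]
 [400.34093735 555.4923847 ]]
[[  15.7 -209.4]
 [  57.9 -208.7]]
[[  30.5 -209.5]
 [  76.9 -208.7]]
[[257.59311424  14.21314112]
 [257.90840024 -58.00407814]]
```

Run:
```python
from h import *
ptp(kw(20,-208,270),KY+np.pi/2); manip.wait(.2)
s=snap("wrist","w_f.png")
im=s["image"].copy()
for x in range(0,101,10):
    for z,c in((162,(0,0,255)),(140,(0,255,0))):
        p=proj(s,kw(x,-190 if z==162 else -225,z))[0]; cv2.circle(im,(int(p[0]),int(p[1])),1,c,-1)
p=proj(s,kw(50,-208,150))[0]; x0,y0=max(0,int(p[0])-80),max(0,int(p[1])-60)
print(p,x0,y0); cv2.imwrite("pics/w_fc.png",cv2.resize(im[y0:y0+120,x0:x0+160],None,fx=5,fy=5,interpolation=cv2.INTER_NEAREST))
```

```text
[254.27348982 149.48744128] 174 89
```

View pics/w_fc.png

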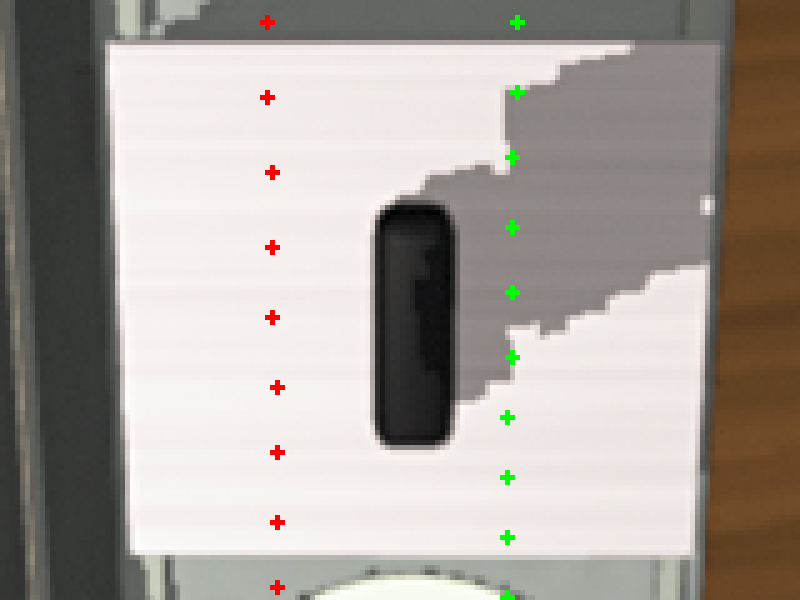

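```bash
cat > fin.py <<'E'
from h import *
s=snap("wrist")
inv=lambda q:((q[:,:2]-KT)@KR).round(1)
px=lambda a:np.array(a)/5+[174,89]
print(inv(at(s,px([[413,205],[413,447]]),162)),inv(at(s,px([[413,205],[413,447]]),140)),"guard",inv(at(s,px([[413,41],[413,554]]),140)))
e=inv(at(s,px([[413,205],[413,447]]),162)); fx=float(e.mean(0)[0]); fy=float(e.mean(0)[1]); print(fx,fy)
if not 35<fx<75: raise SystemExit
fx=min(max(fx,52),58)
manip.move_straight(kw(fx,fy,230),rate=200)
print(manip.move_straight(kw(fx,fy,160),rate=80,threshold=10))
eoat.grab(40); manip.wait(.2); print("gap mm",status.current_finger_gap()*85)
print(manip.move_straight(kw(fx-100,fy,160),rate=60,threshold=40),manip.move_straight(kw(fx-109,fy,160),rate=25,threshold=15), (inv(np.array([status.current_ee_pos()]))-[fx,fy]))
print(np.round(status.current_wrist_force(),1))
eoat.open_jaws(); manip.wait(.2); manip.move_straight(kw(fx-105,fy,300),rate=200)
ptp(kw(-80,-100,330),KY+np.pi/2); manip.wait(.2); s=snap("wrist","w_end.png")
print(status.current_time())
E
python3 fin.py
```

```text
[[  65.7 -209.7]
 [  31.1 -209.7]] [[  63.2 -209.8]
 [  25.4 -209.9]] guard [[  87.1 -209.8]
 [   7.7 -209.9]]
48.400000000000006 -209.7
False
gap mm 10.360250945828481
False True [[-97.9   0.2]]
[4.8 1.3 1.2]
77.6833
```

View pics/w_end.png

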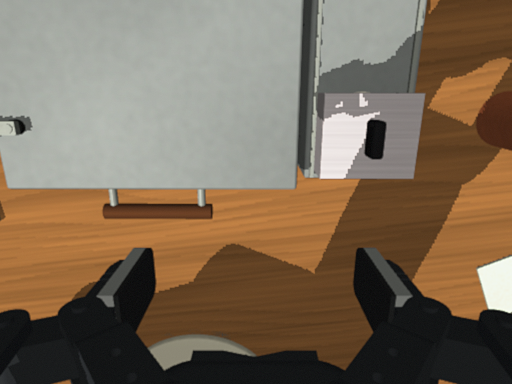

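Run:
```python
from h import *
s=snap("wrist"); inv=lambda q:((q[:,:2]-KT)@KR).round(1)
print("front/back",inv(at(s,[[370,179],[370,94]],140)))
eoat.grab(40)
ptp(kw(5,-209.5,250),KY+np.pi/2)
manip.move_straight(kw(5,-209.5,166),rate=120)
print(manip.move_straight(kw(-60,-209.5,166),rate=25,threshold=14),inv(np.array([status.current_ee_pos()])),np.round(status.current_wrist_force(),1))
x0=inv(np.array([status.current_ee_pos()]))[0][0]
print(manip.move_straight(kw(x0-12,-209.5,166),rate=25,threshold=25),inv(np.array([status.current_ee_pos()])),np.round(status.current_wrist_force(),1))
manip.move_straight(kw(5,-209.5,166),rate=100)
manip.move_straight(kw(5,-209.5,300),rate=200)
ptp(kw(-80,-100,330),KY+np.pi/2); manip.wait(.2); s=snap("wrist","w_end2.png")
a=cv2.imread("pics/w_end.png");print(np.abs(a.astype(int)-s["image"])[80:200,300:430].mean(),status.current_time())
for l in("lock",):
    for d in eyes.cut_out("wrist",l): print(d["p"],d["extent"])
```

```text
front/back [[ -90.2 -212.6]
 [ -10.9 -204.9]]
True [[ -22.9 -209.5]] [ 8.3 -1.9  0.3]
True [[ -23.  -209.5]] [ 9.9 -2.3 -1. ]
9.276773504273505 83.7333
0.61 [313.9, 90.6, 425.4, 179.5]
```

```bash
python3 -c "
from h import *
print(order.job_done())"
```

```text
the job is handed in; nothing more can be done
None
```

I handed the job in at about 84 s on the robot's clock; no verdict came back. By camera and contact checks, both cups stand in the kiln, the lid is shut, the clamp is down, the knob points about 3° from the mark, and the guard is fully home; the jar, vase and dish were left alone.

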